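Zero a spectrophotometer on the blank and record the sample

TASK

Take one reading on the spectrophotometer; the blank is already in its light path. Push the open lid of the sample compartment down until it is fully closed, press the square key all the way to zero the instrument, push the cell-holder rod at the front fully home so that the sample moves into the light path, and only then press the long bar key all the way to record the reading. Press no other key, leave all keys released, and leave the two bottles, the vial and the cell box standing where they are.

Things in the scene. Friction and masses are not known exactly. Their poses are not given: they have to be found in the camera images.
- spectro: White bench spectrophotometer with grey top, fixed, 360 mm wide, 320 deep, 150 high at the rear. Origin: table level, middle of its front edge; x to its rear, y to the left for someone facing its front, z up. The front is on the robot's side, turned up to 0.2 rad. Sample compartment at y 20 to 180 mm, x 55 to 215, rim z 110, with a 70 to 78 mm high ledge before it; 150 mm high behind it.
- lid (a joint): Compartment lid, flat grey plate 160 (x) x 150 x 14 mm with a 16 x 50 mm finger lip at mid front edge; hinged at the rear (axis at x 214, z 110 mm of the instrument, mid-width y 95). 0 is fully closed at a hard stop, grows as it opens upward; starts 0.45 to 0.75 rad open. A stiff hinge holds it where it is left; 1 to 3 N pressed down on its upper face moves it.
- lid_top (a point): Point on the upper (outer) face of the lid, 110 mm from the hinge axis and mid-width; moves with the lid. With the lid closed it lies at (104, 95, 124) mm of the instrument.
- lid_edge (a point): Middle of the lid's front upper edge, 160 mm from the hinge axis.
- key_zero (a joint): Square key 20 x 20 mm that zeroes the instrument, in the front row at (42, -35) mm of the instrument, 7 mm proud. 0 released, 0.004 m fully down, along the panel's normal. Spring: starts to move at 1.2 N, fully down at 4 N, returns by itself. All keys are the same light grey.
- key_zero_top (a point): Centre of the square key's top face. The key panel (y -180 to 20 mm of the instrument) rises at 0.15 rad from z 70 mm at its front edge to z 88 at x 118; behind that the display face climbs to z 150 at x 155.
- rod (a joint): Cell-holder rod, 8 mm steel, level, out of the instrument's front at y 95 mm, 48 mm above the table; at its end a round light-grey knob 18 mm across, 13 mm long. Slides along the instrument's x. Value: how far it is out; 0 fully home at a hard stop, starts 0.029 to 0.034 m. Friction 3 N, stays where left. When home the knob's outer face is 24 mm in front of the instrument's front.
- rod_knob (a point): Centre of the knob's outer (robot-side) flat face, 48 mm above the table; moves with the rod.
- key_print (a joint): Long bar key, 46 mm (along the instrument's y) x 18 mm, that records the reading; front row, at (42, -112) mm of the instrument. Height, travel, spring and joint value as for the square key.
- key_print_top (a point): Centre of the bar key's top face.
- key_mode (a joint): Round mode key, 18 mm across, in the rear row at (92, -30) mm of the instrument, 7 mm proud: not to be pressed. 0 released, 0.004 m down.
- key_up (a joint): Triangular wavelength key, about 20 mm across, rear row, at (92, -85) mm of the instrument: not to be pressed. 0 released, 0.004 m down.
- key_down (a joint): The other triangular wavelength key, rear row, at (92, -135) mm of the instrument: not to be pressed. 0 released, 0.004 m down.
- bottle: White sample bottle with blue cap, 64 mm across, 140 mm high, loose, beside the instrument. Origin: centre of its underside.
- jar: White wide-mouth bottle with blue cap, 68 mm across, 105 mm high, loose, on the other side of the instrument. Origin: centre of its underside.
- vial: Amber glass vial with black cap, 38 mm across, 58 mm high, loose, before the instrument's front, to the right of the rod. Origin: centre of its underside.
- cell_box: Closed box for cuvettes, black with a grey lid, 62 x 97 x 34 mm, loose, before the instrument's front at the right. Origin: centre of its underside.
Things that resemble listed ones, but are neither listed nor needed, are in the scene too. What is shaped like the cell_box but green or turquoise is not meant.

How it is judged:
By the outcome, as a careful person would: the job done as asked, in the order asked, and still so for the second after the job is handed in, with the robot touching nothing.
It also fails if it takes over 51 s, if anything falls off the work surface, if the arm or the gripper's body presses on something with over 40 N, if the wrist force passes 120 N, or if a joint passes its speed limit or range.

ROBOT

A 7-joint arm with a two-finger parallel gripper is mounted at the origin on the work surface. World frame = base frame: x ahead of the robot, y to its left, z up, the work surface at z = 0. Lengths are in m, angles in rad, forces in N, time in s.
With the tool pointing down it reaches from about 0.35 to 0.9 m from the base axis. Payload 8.1 kg.
Tool frame: the origin (TCP) lies at the very end of the fingers, on their centre line; the grasp point (between the pads) lies 19 mm behind it; z points along the fingers, y is the line along which they close (so a half turn about z gives the same grasp; the last joint's range is limited). The gripper opens to 85 mm and grips with 20 to 120 N. Pads are 22 mm wide; open, the fingers measure 114 mm over their backs; the gripper's body (76 mm by 85 mm) begins 54 mm behind the grasp point. The pads swing forward as they close: fully open they stand 13 mm farther back than shut.
Start: joints at [1.208, 0.434, 0.025, 1.573, -0.012, 1.134, -0.075], TCP at [0.161, -0.604, 0.231] pointing down, gripper open.
Joint ranges: [-2.62, 2.62], [-0.44, 2.09], [-1.27, 1.32], [0.08, 2.57], [-1.32, 4.46], [0.12, 2], [-2.74, 2.74]. Speed limits (rad/s): [2.22, 2.22, 3.01, 3.01, 3.14, 3.14, 3.14].

INTERFACE

Orientations are given as a unit quaternion [w, x, y, z].
In Python, from plant import move_ptp, servo_line, movej, set_gripper, dwell, ik, grab_frame, MotionError, sign_off, get_t, get_qpos, get_qvel, get_tau, get_eef_pos, get_orientation, get_wrist_force, get_ft_torque, get_width, get_grasp_force gives the robot as it stands. Calls block until the motion is done:
- move_ptp(position, orientation): joint-space move of the TCP to a pose.
- servo_line(position, orientation=None, speed=0.15, contact_N=None): straight line of the TCP; orientation=None keeps the orientation; speed is the mean speed in m/s. With contact_N (N) it stops when the force on the tool has changed by that much, and returns True; else False.
- movej(angles): joint-space move.
- set_gripper(opening, f_grip=None): opening from 0.0 (shut) to 1.0 (fully open); f_grip is the grip in N (None keeps the last); returns when the fingers have stopped.
- dwell(seconds).
- ik(position, orientation): joint angles nearest the present ones, or None.
- grab_frame(name): name is "side" or "top"; returns a dict with "color" (420x560x3 uint8, red, green, blue), "z_map" (420x560 float32, m along the optical axis (not along the pixel's ray), 0 where there is no reading), "intrinsics" (3x3 intrinsics, pixels), "cam_to_world" (4x4, takes a point from camera to world coordinates). Camera axes: x right, y down, z forward; pixel columns grow to the right and rows downward; lengths in m; the calibration is good to about 2 mm. A picture is of the moment at which its call begins.
A pose or a line that the arm cannot do raises MotionError and nothing moves.
- sign_off(): hands the job in; it is judged then, once.
Readings, each from a call of its own:
- get_t(): time.
- get_qpos(): joint angles.
- get_qvel(): joint speeds.
- get_tau(): joint torques, N m.
- get_eef_pos(): TCP position.
- get_orientation(): TCP orientation.
- get_wrist_force(): force on the tool from outside, world axes, zero at the start.
- get_ft_torque(): the same for the moment, N m.
- get_width(): opening from 0.0 (shut) to 1.0 (fully open).
- get_grasp_force(): force on a finger pad.
Only numpy, scipy, OpenCV 4.12 (cv2) and the standard library are available. Lean on these libraries where they do the work, as an engineer would, in place of code of your own. Each camera call takes 0.05 s, during which the arm holds its last target. There are 200 camera calls.

## Working session

There is one attempt and no reset: what is moved stays moved. The work goes in short steps, each a Python script; the robot and the scene stay as the last script left them, time stands still between calls to the robot, and variables do not carry over. Pictures are saved under pics/ and viewed, at most 10 in all, crops included, and the job is handed in when it is done.

```bash
mkdir -p pics; ls; python3 - <<'E'
from plant import *
import cv2,numpy as np
for n in("top","side"):
    f=grab_frame(n); cv2.imwrite(f"pics/{n}0.png",f["color"][:,:,::-1]); np.savez(f"{n}0.npz",**f)
    print(n,f["intrinsics"].round(1).tolist(),f["cam_to_world"].round(3).tolist())
print(get_t(),get_orientation())
E
```

```text
pics
top [[419.7, 0.0, 283.5], [0.0, 419.7, 207.1], [0.0, 0.0, 1.0]] [[-0.029, -0.981, 0.191, 0.338], [-0.999, 0.034, 0.02, -0.028], [-0.026, -0.19, -0.981, 1.15], [0.0, 0.0, 0.0, 1.0]]
side [[412.7, 0.0, 273.4], [0.0, 412.7, 206.7], [0.0, 0.0, 1.0]] [[0.978, -0.115, 0.175, 0.402], [-0.208, -0.597, 0.775, -0.774], [0.015, -0.794, -0.607, 0.713], [0.0, 0.0, 0.0, 1.0]]
0.1 [-7.10832475e-04  9.91583336e-01  1.29467981e-01 -1.54029308e-04]
```

View pics/top0.png

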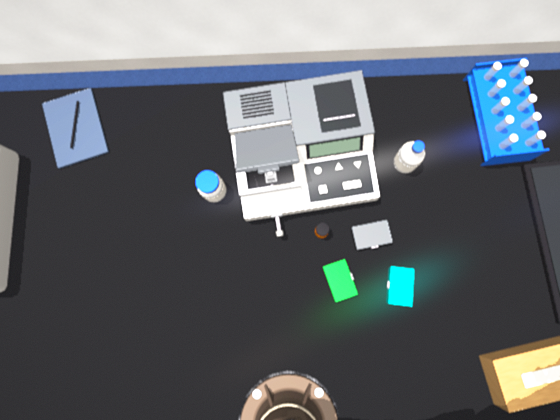

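View pics/side0.png

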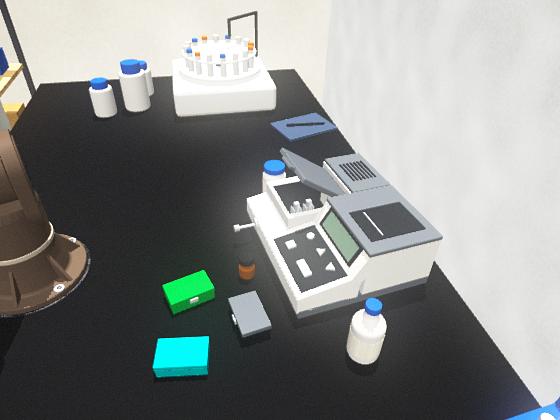

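The top view shows the instrument upright. Its key candidates are square (323,189), bar (352,184), round (318,171) and triangles (338,166) and (358,164). The rod knob is near (280,233), the amber vial at (322,231), and the grey-lidded cell box at (372,235); the green and turquoise boxes are decoys. In the side view the lid is open and the knob is near (237,228). Next I'll take key centroids in both views and fit the pose.

```bash
cat > h.py <<'E'
import numpy as np,cv2
def load(n): return dict(np.load(n))
def ray(f,u,v,z):
    K,T=f["intrinsics"],f["cam_to_world"]
    d=T[:3,:3]@np.linalg.solve(K,[u,v,1]); o=T[:3,3]
    return o+d*(z-o[2])/d[2]
def cloud(f):
    K,T=f["intrinsics"],f["cam_to_world"]; Z=f["z_map"]
    v,u=np.mgrid[:Z.shape[0],:Z.shape[1]]
    P=np.stack([(u-K[0,2])*Z/K[0,0],(v-K[1,2])*Z/K[1,1],Z],-1)@T[:3,:3].T+T[:3,3]
    P[Z==0]=np.nan
    return P
E
cat > a.py <<'E'
from h import *
keys={'zero':(42,-35),'print':(42,-112),'mode':(92,-30),'up':(92,-85),'down':(92,-135)}
guess={'top0':dict(zero=(323,189),print=(352,184),mode=(318,171),up=(338,166),down=(358,164)),
 'side0':dict(zero=(291,244),print=(304,268),mode=(310,236),up=(321,251),down=(330,267))}
for n in guess:
    f=load(n+'.npz'); g=cv2.cvtColor(f["color"],cv2.COLOR_RGB2GRAY)
    A=[];B=[]
    for k,(u,v) in guess[n].items():
        m=(g>110).astype(np.uint8); _,L,S,C=cv2.connectedComponentsWithStats(m)
        c=[i for i in range(1,len(C)) if 15<S[i,4]<400]
        i=min(c,key=lambda i:np.hypot(*(C[i]-(u,v))))
        z=.07+.15*keys[k][0]/1000*1.0075+.007
        p=ray(f,*C[i],z); print(n,k,C[i].round(1),S[i,4],p.round(4))
        A.append(np.array(keys[k])/1000-[0.001,0]);B.append(p[:2])
    A=np.array(A);B=np.array(B);a=A-A.mean(0);b=B-B.mean(0)
    th=np.arctan2((a[:,0]*b[:,1]-a[:,1]*b[:,0]).sum(),(a*b).sum())
    R=np.array([[np.cos(th),-np.sin(th)],[np.sin(th),np.cos(th)]]);t=B.mean(0)-R@A.mean(0)
    print(n,'th',th.round(4),'t',t.round(4),'res mm',((B-A@R.T-t)*1e3).round(1).tolist())
    # instrument frame cloud: rod & lid
    P=cloud(f); Q=P.copy(); Q[...,:2]=(P[...,:2]-t)@R
    m=(abs(Q[...,1]-.095)<.012)&(Q[...,0]<-.015)&(Q[...,0]>-.1)&(Q[...,2]>.03)&(Q[...,2]<.07)
    q=Q[m]; print('rod pts',len(q),'minx',q[:,0].min().round(4),'kn y',q[q[:,0]<q[:,0].min()+.012].mean(0).round(4))
    m=(abs(Q[...,1]-.095)<.06)&(Q[...,0]<.21)&(Q[...,0]>.04)&(Q[...,2]>.135)&(Q[...,2]<.25)
    q=Q[m]; print('lid',len(q),'angle',np.arctan2(q[:,2]-.11,.214-q[:,0]).mean().round(3),'slope',-np.arctan(np.polyfit(q[:,0],q[:,2],1)[0]),q.min(0).round(3),q.max(0).round(3))
    m=(Q[...,2]>.012)&(Q[...,0]>-.2)&(Q[...,0]<.15)&(Q[...,2]<.2)
    for nm,(lo,hi) in dict(vial=((-.09,-.05),(-.01,.09)),).items(): pass
    bx=(Q[...,2]>.015)&(Q[...,0]<-.012)&(Q[...,0]>-.13)&(Q[...,1]<.08)&(Q[...,1]>-.25)&(Q[...,2]<.1)
    _,L,S,C=cv2.connectedComponentsWithStats(bx.astype(np.uint8))
    for i in range(1,len(S)):
        if S[i,4]>20: print('obj',C[i].round(),Q[L==i].min(0).round(3),Q[L==i].max(0).round(3))
E
python3 a.py
python3 - <<'E'
import cv2
a=cv2.imread('pics/top0.png')[130:255,230:395]
cv2.imwrite('pics/crop.png',cv2.resize(a,None,fx=4.5,fy=4.5,interpolation=cv2.INTER_CUBIC))
E
```

```text
top0 zero [338.6 117.1] 133 [ 0.7868 -0.1615  0.0833]
top0 print [338.6 117.1] 133 [ 0.7868 -0.1615  0.0833]
top0 mode [338.6 117.1] 133 [ 0.7836 -0.1605  0.0909]
top0 up [338.6 117.1] 133 [ 0.7836 -0.1605  0.0909]
top0 down [338.6 117.1] 133 [ 0.7836 -0.1605  0.0909]
top0 th 3.0468 t [ 0.8481 -0.2467] res mm [[-23.8, 46.5], [-31.0, -30.2], [23.3, 47.7], [18.1, -7.1], [13.4, -56.9]]Traceback (most recent call last):
  File "a.py", line 22, in <module>
    q=Q[m]; print('rod pts',len(q),'minx',q[:,0].min().round(4),'kn y',q[q[:,0]<q[:,0].min()+.012].mean(0).round(4))
                                          ~~~~~~~~~~^^
    return umr_minimum(a, axis, None, out, keepdims, initial, where)
ValueError: zero-size array to reduction operation minimum which has no identity
```

View pics/crop.png

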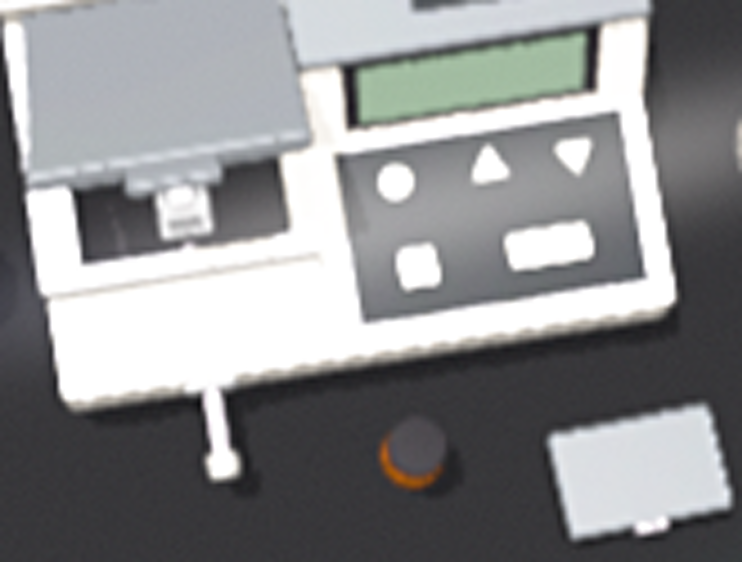

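The crop confirms the keys: square at (418,266), bar at (549,245), and round plus two triangles in the rear row. The knob is at (222,463), vial at (413,450), cell box at (640,470). The mask threshold was too low, so I'll raise it.

```bash
sed -i 's/g>110/g>180/' a.py; python3 a.py
```

```text
top0 zero [322.5 188.8] 88 [ 0.5903 -0.1089  0.0833]
top0 print [351.5 184. ] 171 [ 0.6004 -0.1849  0.0833]
top0 mode [317.5 170.1] 59 [ 0.6391 -0.0976  0.0909]
top0 up [338.1 166.7] 49 [ 0.6462 -0.1518  0.0909]
top0 down [357.  163.8] 49 [ 0.6523 -0.2013  0.0909]
top0 th 0.1282 t [ 0.5451 -0.0792] res mm [[0.1, -0.2], [0.3, 0.2], [-0.1, -0.3], [-0.0, 0.1], [-0.3, 0.2]]
rod pts 70 minx -0.0581 kn y [-0.0526  0.0949  0.0531]
lid 1884 angle 0.757 slope 0.58274196724064 [0.07  0.035 0.135] [0.204 0.155 0.219]
obj [371. 235.] [-0.126 -0.197  0.016] [-0.06  -0.099  0.039]
obj [322. 230.] [-0.077 -0.035  0.016] [-0.043 -0.     0.061]
side0 zero [290.4 243.8] 72 [ 0.5919 -0.1122  0.0833]
side0 print [303.8 267.4] 163 [ 0.6019 -0.189   0.0833]
side0 mode [310.2 235.1] 45 [ 0.6409 -0.1004  0.0909]
side0 up [320.2 250.8] 42 [ 0.648  -0.1545  0.0909]
side0 down [330.  266.5] 51 [ 0.6543 -0.204   0.0909]
side0 th 0.1338 t [ 0.5464 -0.0828] res mm [[0.1, -0.2], [-0.1, -0.6], [0.3, 0.0], [0.0, 0.4], [-0.4, 0.4]]
rod pts 75 minx -0.0559 kn y [-0.0503  0.093   0.0525]
lid 829 angle 0.79 slope 0.5733779697448004 [0.073 0.035 0.135] [0.206 0.155 0.221]
obj [246. 263.] [-0.077 -0.037  0.015] [-0.04   0.001  0.062]
obj [249. 314.] [-0.125 -0.196  0.015] [-0.059 -0.096  0.039]
```

Both views agree within 4 mm: yaw ≈ 0.131, origin ≈ (0.546, −0.081), lid at about 0.58 rad. Closing the lid first.

```bash
cat > r.py <<'E'
from plant import *
from h import *
from scipy.spatial.transform import Rotation as Rt
th=.131; R=Rt.from_euler('z',th); t=np.array([.5458,-.081,0])
W=lambda x,y,z: R.apply(np.array([x,y,z])/1000)+t
def I(p): return (R.inv().apply(np.array(p)-t)*1000).round(1)
def Q(tilt=0): # tool x along instrument x, tool z = -(surface normal)
    q=(R*Rt.from_euler('y',-tilt)*Rt.from_euler('x',np.pi)).as_quat(); return [q[3],*q[:3]]
def rep(s): print(s,'t',round(get_t(),2),'tcp',I(get_eef_pos()),'F',R.inv().apply(get_wrist_force()).round(1))
def snap(n,name):
    f=grab_frame(n); cv2.imwrite(f"pics/{name}.png",f["color"][:,:,::-1]); np.savez(name+".npz",**f); return f
E
python3 - <<'E'
from r import *
set_gripper(0.0)
move_ptp(W(84,95,270),Q()); rep('above')
servo_line(W(84,95,215),Q(),speed=.1); rep('near')
c=servo_line(W(84,95,112),speed=.05,contact_N=12); rep(f'closed {c}')
servo_line(W(84,95,200),speed=.15); rep('up')
snap('side','side1')
E
```

```text
above t 3.61 tcp [ 83.9  93.8 269.8] F [-1.2 -0.1  0.2]
near t 4.31 tcp [ 84.3  95.  215.4] F [-0.3  0.6  0.5]
closed True t 5.92 tcp [ 83.8  95.  124.1] F [-2.7 -0.5 10.6]
up t 6.59 tcp [ 83.5  94.8 199.1] F [-0.2 -0.7  0. ]
```

View pics/side1.png

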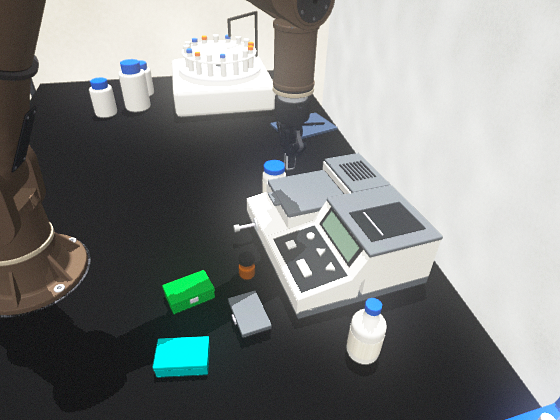

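The TCP bottomed at z 124.1 mm, matching a closed lid, and the side picture shows the lid flat around (305,190). Now the square key.

```bash
cat >> r.py <<'E'
def press(y):
    n=np.array([-np.sin(.15),0,np.cos(.15)]); k=np.array([41,y,83.3])
    move_ptp(W(*(k+n*100)),Q(.15)); rep('above')
    servo_line(W(*(k+n*12)),Q(.15),speed=.15); rep('near')
    c=servo_line(W(*(k-n*9)),speed=.02,contact_N=9); rep(f'pressed {c}')
    print('depth below nominal top',((k-I(get_eef_pos()))@n).round(2))
    dwell(.2); rep('hold')
    servo_line(W(*(k+n*60)),speed=.15); rep('up')
E
python3 - <<'E'
from r import *
press(-35)
E
```

```text
above t 7.28 tcp [ 25.3 -35.5 181.5] F [ 0.5 -0.3  0.1]
near t 8.01 tcp [ 40.  -34.3  95.7] F [0.1 0.1 0.8]
pressed True t 8.78 tcp [ 41.5 -35.1  79.5] F [-2.8 -0.3  7.4]
depth below nominal top 3.83
hold t 8.98 tcp [ 41.6 -35.1  79.6] F [-2.7 -0.1  8.3]
up t 9.56 tcp [ 31.7 -35.1 142. ] F [-0.6 -0.3 -0.1]
```

Square key: 3.8 mm depth with 8 N on it, which is bottomed (full travel needs 4 N). Now the rod.

```bash
python3 - <<'E'
from r import *
move_ptp(W(-95,95,160),Q()); rep('above')
servo_line(W(-95,95,36),Q(),speed=.15); rep('down')
c=servo_line(W(-15,95,36),speed=.04,contact_N=15); rep(f'push {c}')
servo_line(W(-95,95,36),speed=.15)
servo_line(W(-95,95,160),speed=.2); rep('up')
f=snap('top','top2'); g=snap('side','side2')
for f in (f,g):
    P=cloud(f)-t; q=R.inv().apply(P.reshape(-1,3)); 
    m=(abs(q[:,1]-.095)<.015)&(q[:,0]<-.008)&(q[:,0]>-.07)&(q[:,2]>.03)&(q[:,2]<.07)
    print(m.sum(),q[m,0].min() if m.any() else None)
cv2.imwrite('pics/crop2.png',cv2.resize(cv2.imread('pics/side2.png')[150:350,180:400],None,fx=3,fy=3))
E
```

```text
above t 10.31 tcp [-94.8  94.8 159.7] F [-0.8 -0.5  0.1]
down t 11.28 tcp [-94.5  94.9  36.4] F [-0.2  0.8 -0.1]
push True t 12.71 tcp [-34.   94.8  35.1] F [0.4 0.6 0.1]
up t 14.03 tcp [-95.1  94.9 159.3] F [-0.2  0.2 -0.6]
0 None
39 -0.02225301552253362
```

View pics/crop2.png

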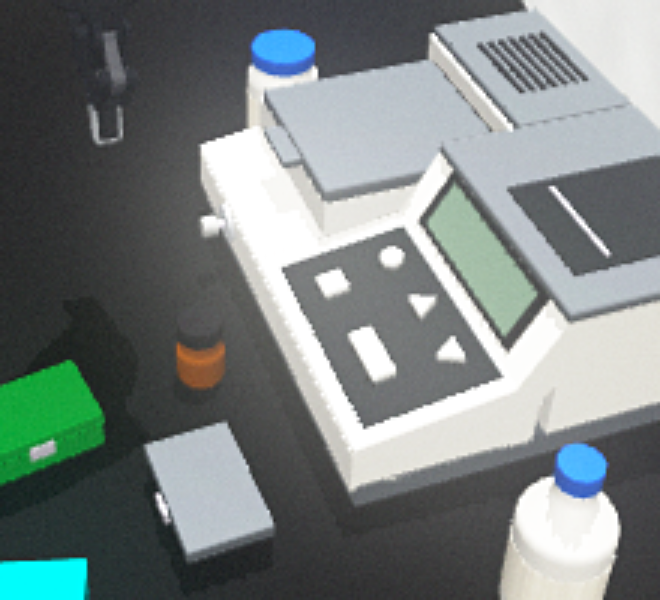

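The knob (210,225 in the crop) now sits about 22 to 24 mm out, consistent with home. The force reading was 0 after the stop trigger, though, so I'll push again slowly to be sure of the hard stop before recording.

```bash
python3 - <<'E'
from r import *
servo_line(W(-95,95,36),Q(),speed=.2)
servo_line(W(-45,95,36),speed=.12)
c=servo_line(W(-28,95,36),speed=.01,contact_N=12); rep(f'push {c}'); dwell(.2); rep('hold')
servo_line(W(-95,95,36),speed=.15)
servo_line(W(-95,95,160),speed=.2); rep('up')
E
```

```text
push True t 16.74 tcp [-34.   94.8  35.2] F [ 0.9  0.6 -0.3]
hold t 16.94 tcp [-34.2  94.8  35. ] F [ 0.1 -0.3 -0.1]
up t 18.27 tcp [-95.1  94.9 159.3] F [-1.4  0.7  0.1]
```

Both pushes stopped at the same place, but the residual force is near zero. I'll step in with the tip higher, logging force against position, to tell a hard stop from friction.

```bash
python3 - <<'E'
from r import *
servo_line(W(-95,95,43),Q(),speed=.2)
servo_line(W(-42,95,43),speed=.12)
for x in (-37,-35.5,-34.5,-33.5,-32.5,-31.5,-30.5):
    servo_line(W(x,95,43),speed=.01); rep(x); print(R.inv().apply(get_ft_torque()).round(2))
    if np.linalg.norm(get_wrist_force())>22: break
servo_line(W(-95,95,43),speed=.15)
servo_line(W(-95,95,160),speed=.2); rep('up')
f=snap('side','side3'); q=R.inv().apply((cloud(f)-t).reshape(-1,3))
m=(abs(q[:,1]-.095)<.015)&(q[:,0]<-.008)&(q[:,0]>-.07)&(q[:,2]>.03)&(q[:,2]<.07)
print(q[m,0].min())
E
```

```text
-37 t 20.24 tcp [-37.   95.   42.9] F [-0.5  0.7 -0.1]
[ 0.04 -0.01  0.03]
-35.5 t 20.54 tcp [-35.4  95.   43. ] F [-0.3  0.   0.6]
[ 0.02 -0.01  0.02]
-34.5 t 20.79 tcp [-34.4  95.   43. ] F [-0.1  0.6  0.7]
[-0.02 -0.03  0.03]
-33.5 t 21.04 tcp [-33.5  95.   43. ] F [-1.1 -0.3 -1.3]
[ 0.    0.03 -0.02]
-32.5 t 21.29 tcp [-33.5  95.   42.8] F [-6.   0.6  3.7]
[ 0.02  1.06 -0.  ]
-31.5 t 21.54 tcp [-33.5  94.9  42.6] F [-7.8 -0.3  5.5]
[0.05 1.73 0.05]
-30.5 t 21.79 tcp [-33.4  94.9  42.4] F [-11.6   0.4   7.5]
[0.14 2.22 0.04]
up t 23.11 tcp [-95.   94.9 159.4] F [ 0.  -0.1 -0.4]
-0.02204656056095845
```

It's a hard stop: the tip stays at x −33.5 mm while force climbs to 12 N, well above the 3 N friction, and the knob position is unchanged. The rod is home, so I'll press the bar key.

```bash
python3 - <<'E'
from r import *
press(-112)
move_ptp(W(-20,-60,260),Q()); rep('clear')
f=snap('top','top4'); snap('side','side4')
a=cv2.imread('pics/top4.png'); b=cv2.imread('pics/side4.png')
cv2.imwrite('pics/end.png',np.hstack([cv2.resize(a[60:320,170:440],(400,385)),cv2.resize(b[120:380,130:400],(400,385))]))
E
```

```text
above t 24.11 tcp [  25.8 -109.7  181.5] F [ 0.2 -0.4  0.2]
near t 24.84 tcp [  39.7 -111.5   96. ] F [-0.6 -0.1  1.3]
pressed True t 25.62 tcp [  41.5 -112.1   79.6] F [-2.   0.4  7.3]
depth below nominal top 3.73
hold t 25.82 tcp [  41.5 -112.1   79.6] F [-2.6 -0.1  9.3]
up t 26.39 tcp [  31.7 -112.   142. ] F [-0.   0.5 -0.5]
clear t 27.0 tcp [-20.2 -59.9 259.2] F [-0.7 -0.2 -0.2]
```

View pics/end.png

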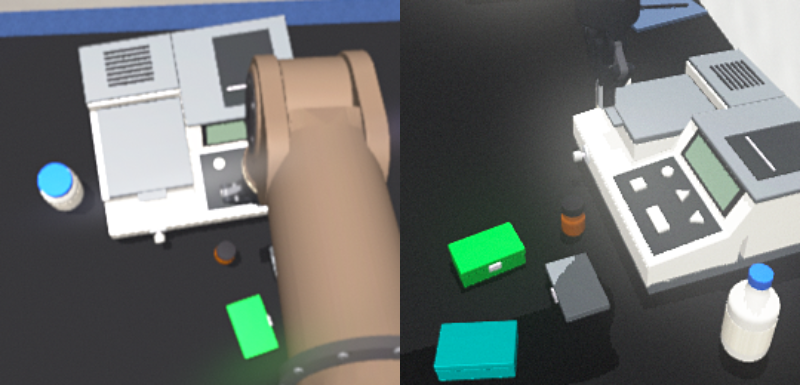

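The pictures show the lid closed, the rod home at (578,155), all keys up, and the bottles, vial and box undisturbed, with the robot clear. Handing in.

```bash
python3 -c "
from plant import *
print(sign_off())"
```

```text
the job is handed in; nothing more can be done
None
```

The reading is taken and handed in at about 27 s: lid closed, square key pressed to its stop, rod pushed fully home, then the bar key pressed to its stop; all keys are released, no other key was pressed, and the bottles, vial and cell box stand where they were.

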